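Loosen the left-hand nut of a spindle sander

TASK

The sleeve of the thick drum on the bench sander is worn and is about to be changed: loosen the red nut on top of it by about a quarter turn, then let go and move clear. It has a left-hand thread, so it loosens clockwise seen from above; do not tighten it, and leave the black nut of the slim drum as it is.

Things in the scene. Friction and masses are not known exactly. Their poses are not given: they have to be found in the camera images.
- red_nut_grip (a point): Red nut of the thick (50 mm) drum. T-bar 62 long x 16 thick x 26 tall, rounded ends; point at its centre on the spindle axis, 13 below the bar's top, about 0.185 m above the work surface; x along the bar, y across its thickness, z up. Drum top 25 below the point. Fixed green sander, aluminium top 150 x 300, 85 high; two drums 75 tall, axes 140 apart, in either order
- red_nut (a joint): Turn of the red nut, rad. Grows CLOCKWISE seen from above: the loosening way (left-hand thread, rises 4 mm a turn). Starts at 0 to 0.2, tight; counter-clockwise only tightens it, to a stop at -0.45; stop at 2.6 when loose. Friction 0.10 N m; stays where it is left
- black_nut_grip (a point): Black nut of the slim (32 mm) drum, of the same shape as the red one. T-bar 62 long x 16 thick x 26 tall, rounded ends; point at its centre on the spindle axis, 13 below the bar's top, about 0.185 m above the work surface; x along the bar, y across its thickness, z up.
- black_nut (a joint): Turn of the black nut, rad. Grows CLOCKWISE seen from above: the loosening way (left-hand thread, rises 4 mm a turn). Starts at 0 to 0.2, tight; counter-clockwise only tightens it, to a stop at -0.45; stop at 2.6 when loose. Friction 0.10 N m; stays where it is left

How it is judged:
At the end, for the whole second after the job is handed in: the red nut's joint reads more than 0.9 rad (clockwise from tight) and is at rest; the black nut's joint is between -0.3 and 0.5 rad, as tight as it was (value of joint red_nut above 0.9 rad and velocity of joint red_nut below 0.05 rad/s and value of joint black_nut between -0.3 and 0.5 rad); the robot touches nothing.
It fails at once if the red nut is tightened further (turned counter-clockwise below -0.3 rad) (value of joint red_nut below -0.3 rad).
It fails at once if the black nut is turned (outside -0.3 to 0.5 rad) (value of joint black_nut below -0.3 rad or value of joint black_nut above 0.5 rad).
It also fails if it takes over 29 s, if anything falls off the work surface, if the arm or the gripper's body presses on something with over 40 N, if the wrist force passes 120 N, or if a joint passes its speed limit or range.

ROBOT

A 7-joint arm with a two-finger parallel gripper is mounted at the origin on the work surface; the furniture and walls round the work are solid. World frame = base frame: x ahead of the robot, y to its left, z up, the work surface at z = 0. Lengths are in m, angles in rad, forces in N, time in s.
With the tool pointing down it reaches from about 0.4 to 0.85 m from the base axis. Payload 10.4 kg.
Tool frame: the origin (TCP) lies between the finger pads; the fingertips stand 19 mm ahead of it and the grasp point (between the pads) is the TCP; z points along the fingers, y is the line along which they close (so a half turn about z gives the same grasp; the last joint's range is limited). The gripper opens to 85 mm and grips with 20 to 120 N. Pads are 22 mm wide; open, the fingers measure 114 mm over their backs; the gripper's body (76 mm by 85 mm) begins 54 mm behind the grasp point. The pads swing forward as they close: fully open they stand 13 mm farther back than shut.
Start: joints at [1.275, 0.332, -0.065, 1.46, 0.022, 1.35, -0.088], TCP at [0.168, -0.602, 0.25] pointing down, gripper open.
Joint ranges: [-2.6, 2.6], [-0.5, 2.12], [-1.47, 1.34], [0.16, 2.42], [-1.27, 4.41], [0.06, 2.06], [-2.6, 2.6]. Speed limits (rad/s): [2.22, 2.22, 2.79, 2.79, 3.14, 3.14, 3.14].

INTERFACE

Orientations are given as a 3x3 rotation matrix whose columns are the frame's x, y, z axes.
In Python, from bench import env, snapshot, camera_params, job gives the robot as it stands.
- The arm moves only by the tool step_arm, never from a script. Its argument "increments" is a list of rows, each an object with "offset": the shift along the tool's x, y, z in mm, a list of three; "delta_rot": the turn, a rotation vector about the tool's x, y, z in degrees, a list of three; "jaw": the opening, from -1 (shut) to 1 (fully open). A call has 1 to 12 rows; each row shifts and turns the commanded pose from where the row before left it, along the tool's axes as they then stand; what a row does not reach is not made up. A row lasts 1/12 s, in which the tool goes at most 41.7 mm and 7.16 degrees, less where a joint would pass 70% of its speed; a pose out of reach is approached as far as the arm can. A call is refused whole if a number of a shift passes 41.7 or a number of a turn 7.16, either way. A call with a gripper value outside its range is refused whole. The fingers move at their own pace and stop on an object; the grip force is fixed at half the most. Time passes only in rows, so rows that do not move let the fingers close. It gives the time, the measured TCP pose, the force, the opening and the grip force at its end, in the units of the state.
- env.get_state(): the state, without advancing time (a new reading comes with each control period).
- snapshot(name): name is "scene" or "top" or "wrist"; returns (picture, depth): 400x640x3 uint8, red, green, blue; 400x640 float32, m along the optical axis (not along the pixel's ray), 0 where there is no reading.
- camera_params(name): a dict with "K" (3x3 intrinsics, pixels), "pose" (4x4, takes a point from camera to world coordinates). Camera axes: x right, y up, looking along -z (the intrinsics and any distortion apply to the point x, -y, -z); pixel columns grow to the right and rows downward; lengths in m; the calibration is good to about 2 mm. A picture is of the moment at which its call begins: read the wrist's pose just before it. camera_params takes no time and is no camera call; for the wrist camera it gives the pose at the moment of the call.
- job.finish_job(): hands the job in; it is judged then, once.
The state is a dict: "time_s": time; "joint_pos": joint angles; "qvel": joint speeds; "joint_torque": joint torques, N m; "eef_pos": TCP position; "tcp_rot": TCP orientation; "force": force on the tool from outside, world axes, zero at the start; "ft_torque": the same for the moment, N m; "width": finger opening in m; "grip_force": force on a finger pad.
Only numpy, scipy, OpenCV 4.12 (cv2) and the standard library are available. Lean on these libraries where they do the work, as an engineer would, in place of code of your own. Each camera call takes 0.05 s, during which the arm holds its last target. There are 200 camera calls.

## Working session

There is one attempt and no reset: what is moved stays moved. The work goes in short steps, Python scripts to look and compute and a tool call to move; the robot and the scene stay as the last step left them, time stands still between calls to the robot, and variables do not carry over. Pictures are saved under pics/ and viewed, at most 10 in all, crops included, and the job is handed in when it is done.

Besides the shell and the picture viewer there is one more tool, called after "Emit:" as name(argument=value, ...), one argument or row to a line, values as JSON. step_arm: Moves the arm, as the interface text tells. Its arguments: {"type":"object","properties":{"increments":{"type":"array"}},"required":["increments"]}

```bash
mkdir -p pics
cat > h.py <<'E'
import numpy as np,cv2
from bench import env,snapshot,camera_params,job
def grab(n,f):
    p=camera_params(n);im,d=snapshot(n);np.savez('pics/'+f+'.npz',im=im,d=d,K=p['K'],P=p['pose']);cv2.imwrite('pics/'+f+'.png',im[:,:,::-1]);return im,d,p['K'],p['pose']
def pts(d,K,P):
    v,u=np.mgrid[:d.shape[0],:d.shape[1]]
    c=np.stack([(u-K[0][2])/K[0][0]*d,-(v-K[1][2])/K[1][1]*d,-d],-1)
    P=np.array(P);return c@P[:3,:3].T+P[:3,3]
E
python3 - <<'E'
from h import *
for n in('top','scene'):
    im,d,K,P=grab(n,n+'1');print(n,K,P,camera_params(n).keys())
a=cv2.imread('pics/top1.png');b=cv2.imread('pics/scene1.png')
cv2.imwrite('pics/both.png',cv2.resize(np.vstack([a,b]),(480,600)))
s=env.get_state();print(s)
E
```

```text
top [[372.91041672   0.         319.13138663]
 [  0.         372.91041672 201.09618914]
 [  0.           0.           1.        ]] [[ 0.01526351  0.98439537 -0.17530766  0.34060025]
 [-0.99906341  0.02211438  0.03719217 -0.08646147]
 [ 0.04048862  0.17457578  0.98381094  1.05211012]
 [ 0.          0.          0.          1.        ]] dict_keys(['K', 'pose'])
scene [[510.50450205   0.         312.18927798]
 [  0.         510.50450205 199.65096096]
 [  0.           0.           1.        ]] [[-0.84892037  0.33186396 -0.41133991  0.13460544]
 [-0.52829419 -0.55560512  0.64203442  0.43392108]
 [-0.01547448  0.76234458  0.64698631  0.75022042]
 [ 0.          0.          0.          1.        ]] dict_keys(['K', 'pose'])
{'time_s': 0.1, 'joint_pos': array([ 1.27540899,  0.33277347, -0.06472801,  1.46089247,  0.02159666,
        1.34989833, -0.08849362]), 'qvel': array([-1.36931049e-05, -1.84157444e-04, -2.69410922e-04, -2.26521514e-03,
       -6.48393790e-04, -3.13691349e-04,  9.93234885e-04]), 'joint_torque': array([ 1.99645561e-03, -6.26746202e+01,  4.96578065e-02, -3.92430031e+01,
        1.63847033e-02,  7.00727760e-03, -4.10591736e-05]), 'eef_pos': array([ 0.16831155, -0.60157077,  0.24960075]), 'tcp_rot': array([[ 9.63009640e-01,  2.69466662e-01, -3.89313512e-04],
       [ 2.69466939e-01, -9.63008874e-01,  1.21532605e-03],
       [-4.74225128e-05, -1.27527782e-03, -9.99999186e-01]]), 'force': array([0.79935038, 0.16636209, 0.08876666]), 'ft_torque': array([-0.01036878,  0.0447765 ,  0.00058224]), 'grip_force': 0.0, 'width': 0.08545157573336162}
```

View pics/top1.png

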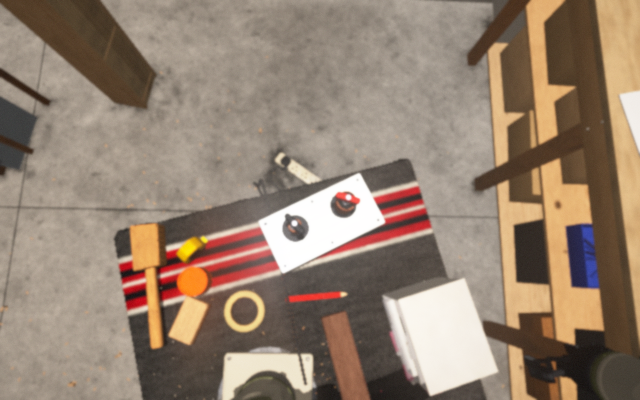

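View pics/scene1.png

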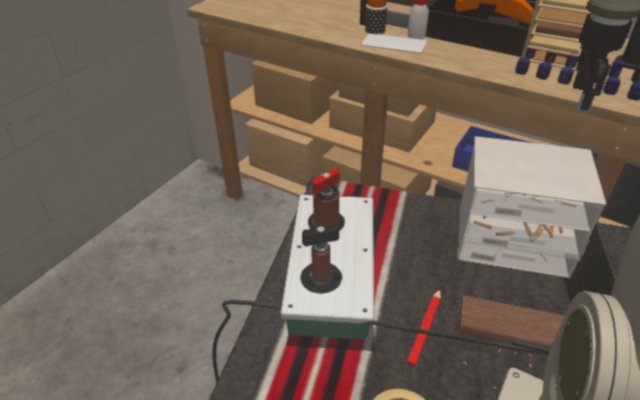

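The top view shows the red nut near (346,201) and the black nut near (294,226) on the sander. The scene view shows the red nut on the thicker drum at (326,180). I'll measure them with depth.

Run:
```python
from h import *
for n in('top1','scene1'):
    z=np.load(f'pics/{n}.npz');im=z['im'].astype(int);X=pts(z['d'],z['K'],z['P'])
    print(n)
    box=(slice(150,290),slice(240,400)) 
    m=np.zeros(im.shape[:2],bool);m[box]=1
    m&=(X[...,2]>.165)&(X[...,2]<.23)&(z['d']>0)
    red=(im[...,0]>120)&(im[...,1]<80)
    for nm,mm in(('red',m&red),('blk',m&(im.max(-1)<90))):
        p=X[mm]
        if len(p)<5: print(nm,len(p));continue
        r=cv2.minAreaRect((p[:,:2]*1000).astype(np.float32))
        w,V=np.linalg.eigh(np.cov(p[:,:2].T));print(nm,len(p),p.mean(0).round(4),np.percentile(p[:,2],[5,95]).round(3),r,'axis',np.degrees(np.arctan2(V[1,1],V[0,1])).round(1),np.sqrt(w).round(4))
a=cv2.imread('pics/top1.png')[170:260,250:390];b=cv2.imread('pics/scene1.png')[160:270,270:380]
cv2.imwrite('pics/c1.png',np.hstack([cv2.resize(a,(500,321)),cv2.resize(b,(300,321))]))
```

```text
top1
red 27 [ 0.4986 -0.1786  0.1925] [0.186 0.199] ((498.14874267578125, -180.99639892578125), (46.47050094604492, 2.7793867588043213), 72.51227569580078) axis 72.9 [0.0007 0.0158]
blk 18 [ 0.4242 -0.0703  0.1947] [0.187 0.2  ] ((432.93389892578125, -66.74016571044922), (43.23802947998047, 12.537391662597656), 47.83978271484375) axis 49.0 [0.0028 0.0141]
scene1
red 155 [ 0.5001 -0.1843  0.1958] [0.193 0.198] ((501.24652099609375, -186.46127319335938), (61.760101318359375, 16.26410675048828), 75.15161895751953) axis 73.9 [0.0043 0.0186]
blk 601 [ 0.4381 -0.0642  0.1869] [0.169 0.197] ((459.466064453125, -121.89480590820312), (53.72132873535156, 165.84751892089844), 20.905834197998047) axis 110.1 [0.0151 0.0318]
```

View pics/c1.png

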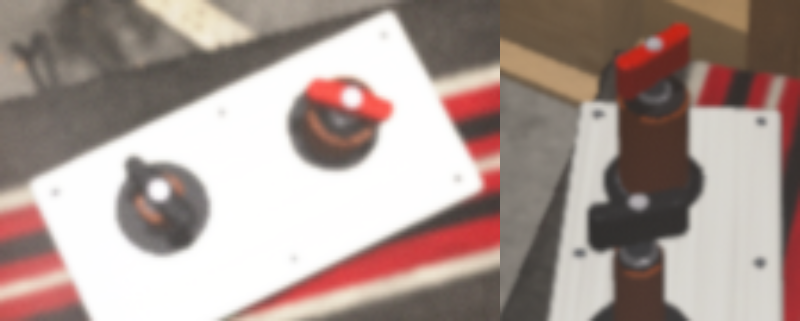

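The crop agrees with the depth fit. The red bar is centred at about (0.501, -0.186), its axis is at about 74°, and its top is at z 0.198. Next I'll check obstacle heights along the route.

Run:
```python
from h import *
A=np.array([.168,-.602]);B=np.array([.501,-.186]);u=(B-A)/np.linalg.norm(B-A)
for n in('top1','scene1'):
    z=np.load(f'pics/{n}.npz');X=pts(z['d'],z['K'],z['P'])[z['d']>0]
    r=X[:,:2]-A;s=r@u;t=abs(r@[-u[1],u[0]])
    for a in np.arange(0.,.6,.06):
        m=(t<.09)&(s>=a)&(s<a+.06);h=X[m,2];print(n,a.round(2),len(h),np.percentile(h,[50,99,100]).round(3) if len(h) else '')
```

```text
top1 0.0 3949 [0.42  0.499 0.506]
top1 0.06 599 [0.188 0.564 0.567]
top1 0.12 950 [0.187 0.191 0.193]
top1 0.18 1805 [0.186 0.191 0.192]
top1 0.24 1819 [0.001 0.19  0.192]
top1 0.3 1351 [-0.001  0.004  0.006]
top1 0.36 1322 [-0.001  0.004  0.006]
top1 0.42 1275 [0.082 0.088 0.091]
top1 0.48 1462 [0.085 0.199 0.201]
top1 0.54 1306 [0.085 0.199 0.2  ]
scene1 0.0 3464 [0.376 0.446 0.449]
scene1 0.06 380 [0.186 0.189 0.189]
scene1 0.12 779 [0.187 0.189 0.19 ]
scene1 0.18 1733 [0.185 0.189 0.19 ]
scene1 0.24 2061 [-0.001  0.188  0.189]
scene1 0.3 1664 [-0.002  0.002  0.003]
scene1 0.36 1572 [-0.002  0.002  0.004]
scene1 0.42 1353 [0.082 0.086 0.087]
scene1 0.48 1741 [0.085 0.197 0.199]
scene1 0.54 1579 [0.084 0.197 0.2  ]
```

Emit:
step_arm(
  increments=[
    {"offset":[15,-11,-5],"delta_rot":[0,0,0],"jaw":1},
    {"offset":[30,-22,-5],"delta_rot":[0,0,0],"jaw":1},
    {"offset":[30,-22,-5],"delta_rot":[0,0,0],"jaw":1},
    {"offset":[30,-22,-5],"delta_rot":[0,0,0],"jaw":1},
    {"offset":[30,-22,0],"delta_rot":[0,0,0],"jaw":1},
    {"offset":[30,-22,0],"delta_rot":[0,0,0],"jaw":1},
    {"offset":[30,-22,0],"delta_rot":[0,0,0],"jaw":1},
    {"offset":[30,-22,0],"delta_rot":[0,0,0],"jaw":1},
    {"offset":[30,-22,0],"delta_rot":[0,0,0],"jaw":1},
    {"offset":[30,-22,0],"delta_rot":[0,0,0],"jaw":1},
    {"offset":[30,-22,0],"delta_rot":[0,0,0],"jaw":1},
    {"offset":[15,-11,0],"delta_rot":[0,0,0],"jaw":1},
  ],
)

```text
time_s: 1.1
eef_pos: [0.4235, -0.2755, 0.2703]
tcp_rot: [[0.962, 0.274, 0.001], [0.274, -0.962, 0.001], [0.001, -0.001, -1.0]]
force: [0.7, -0.1, -0.5]
width: 0.0856
grip_force: 0.0
```

Emit:
step_arm(
  increments=[
    {"offset":[0,0,0],"delta_rot":[0,0,-3],"jaw":1},
    {"offset":[0,0,0],"delta_rot":[0,0,-6],"jaw":1},
    {"offset":[0,0,0],"delta_rot":[0,0,-6],"jaw":1},
    {"offset":[0,0,0],"delta_rot":[0,0,-6],"jaw":1},
    {"offset":[0,0,0],"delta_rot":[0,0,-6],"jaw":1},
    {"offset":[0,0,0],"delta_rot":[0,0,-6],"jaw":1},
    {"offset":[0,0,0],"delta_rot":[0,0,-6],"jaw":1},
    {"offset":[0,0,0],"delta_rot":[0,0,-6],"jaw":1},
    {"offset":[0,0,0],"delta_rot":[0,0,-6],"jaw":1},
    {"offset":[0,0,0],"delta_rot":[0,0,-5],"jaw":1},
    {"offset":[0,0,0],"delta_rot":[0,0,-2],"jaw":1},
    {"offset":[0,0,0],"delta_rot":[0,0,0],"jaw":1},
  ],
)

```text
time_s: 2.1
eef_pos: [0.4208, -0.2798, 0.27]
tcp_rot: [[0.28, 0.96, -0.001], [0.96, -0.28, 0.0], [0.0, -0.001, -1.0]]
force: [-0.9, -0.4, -0.1]
width: 0.0854
grip_force: 0.0
```

```bash
cat > m.py <<'E'
from h import *
def rem(t=(0.501,-.186)):
    s=env.get_state();R=s['tcp_rot'];p=s['eef_pos'];d=R.T@(np.array([t[0],t[1],p[2]])-p)
    print('t',s['time_s'],'p',p.round(4),'j',s['joint_pos'].round(2),'yang',np.degrees(np.arctan2(R[1,1],R[0,1])).round(1),'zax',R[:,2].round(3),'rem',(d*1000).round(1),'F',s['force'].round(1),'w',s['width'])
E
python3 - <<'E'
from m import *
rem()
im,d,K,P=grab('wrist','w1')
X=pts(d,K,P);i=im.astype(int)
m=(i[...,0]>110)&(i[...,1]<80)&(X[...,2]>.19)&(X[...,2]<.21)&(d>0)
p=X[m];print(len(p))
if len(p)>5:
    r=cv2.minAreaRect((p[:,:2]*1000).astype(np.float32));w,V=np.linalg.eigh(np.cov(p[:,:2].T));print(p.mean(0),r,np.degrees(np.arctan2(V[1,1],V[0,1])))
E
```

```text
t 2.1 p [ 0.4208 -0.2798  0.27  ] j [ 0.89  0.08 -0.41  1.72  0.03  1.34  0.19] yang -16.3 zax [-0.001  0.    -1.   ] rem [112.5  50.7  -0. ] F [-0.9 -0.4 -0.1] w 0.08535801520968378
1773
[ 0.50467877 -0.18576228  0.19691091] ((504.8907165527344, -188.60989379882812), (58.28715896606445, 15.965530395507812), 73.52828979492188) 73.69379213810087
```

View pics/w1.png

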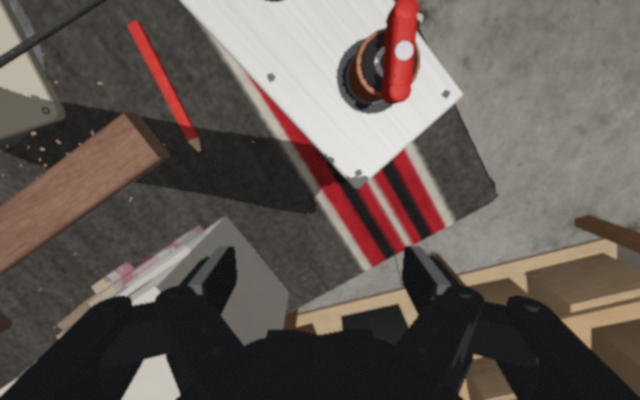

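The wrist view shows the red bar at the upper right, cut off by the top edge, with its stud at (403,50) and its axis at 73.7°. I'll move to about 40 mm short and measure again.

Emit:
step_arm(
  increments=[
    {"offset":[10,8,0],"delta_rot":[0,0,0],"jaw":1},
    {"offset":[20,16,0],"delta_rot":[0,0,0],"jaw":1},
    {"offset":[20,16,0],"delta_rot":[0,0,0],"jaw":1},
    {"offset":[10,12,0],"delta_rot":[0,0,0],"jaw":1},
    {"offset":[0,0,0],"delta_rot":[0,0,0],"jaw":1},
    {"offset":[0,0,0],"delta_rot":[0,0,0],"jaw":1},
    {"offset":[0,0,0],"delta_rot":[0,0,0],"jaw":1},
  ],
)

```text
time_s: 2.73
eef_pos: [0.4871, -0.2377, 0.2701]
tcp_rot: [[0.283, 0.959, -0.001], [0.959, -0.283, -0.0], [-0.0, -0.001, -1.0]]
force: [-0.3, 0.5, 0.0]
width: 0.0852
grip_force: 0.0
```

Run:
```python
from m import *
im,d,K,P=grab('wrist','w2')
X=pts(d,K,P);i=im.astype(int)
m=(i[...,0]>110)&(i[...,1]<80)&(X[...,2]>.194)&(X[...,2]<.21)&(d>0)
p=X[m];v,u=np.nonzero(m);print(len(p),u.min(),u.max(),v.min(),v.max())
r=cv2.minAreaRect((p[:,:2]*1000).astype(np.float32));w,V=np.linalg.eigh(np.cov(p[:,:2].T));print(p.mean(0),r,np.degrees(np.arctan2(V[1,1],V[0,1])))
rem(np.array(r[0])/1000)
```

```text
829 310 332 100 173
[ 0.50794476 -0.17656253  0.19690373] ((506.6451721191406, -182.60943603515625), (48.73346710205078, 15.442203521728516), 73.11383056640625) 74.61276596254504
t 2.7833 p [ 0.487  -0.2379  0.2702] j [ 0.79  0.17 -0.47  1.63  0.08  1.36  0.02] yang -16.5 zax [-0.001 -0.    -1.   ] rem [58.6  3.2 -0. ] F [-0.6  0.5 -0.3] w 0.08543127382484582
```

View pics/w2.png

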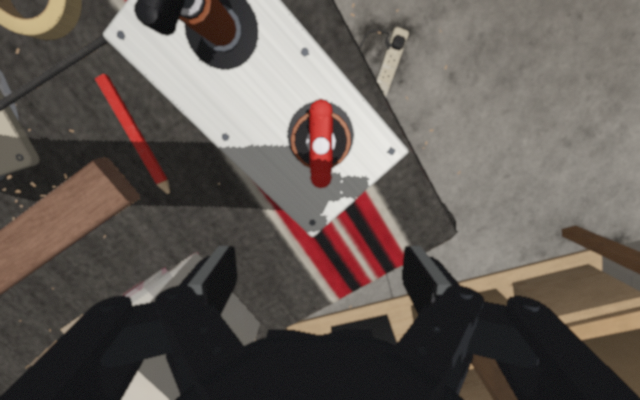

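The stud is at (321,145) and the bar spans rows 100 to 187, partly in shadow. I'll deproject the stud.

Run:
```python
from m import *
for f,(u,v) in(('w1',(403,50)),('w2',(321,145)),('w2',(320,104)),('w2',(321,183))):
    z=np.load(f'pics/{f}.npz');K,P=z['K'],z['P'];d=np.array([(u-K[0,2])/K[0,0],-(v-K[1,2])/K[1,1],-1]);d=P[:3,:3]@d
    print(f,u,v,[(P[:3,3]+d*(h-P[2,3])/d[2]).round(4)[:2] for h in(.197,.2)],pts(z['d'],K,P)[v,u].round(4))
rem((.5035,-.1865))
```

```text
w1 403 50 [array([ 0.5047, -0.1873]), array([ 0.5038, -0.1877])] [ 0.5045 -0.1874  0.1978]
w2 321 145 [array([ 0.5051, -0.1874]), array([ 0.5052, -0.1871])] [ 0.5052 -0.1873  0.198 ]
w2 320 104 [array([ 0.512 , -0.1615]), array([ 0.512 , -0.1617])] [ 0.5121 -0.1615  0.1959]
w2 321 183 [array([ 0.4976, -0.2131]), array([ 0.4978, -0.2125])] [ 0.4976 -0.2131  0.1973]
t 2.7833 p [ 0.487  -0.2379  0.2702] j [ 0.79  0.17 -0.47  1.63  0.08  1.36  0.02] yang -16.5 zax [-0.001 -0.    -1.   ] rem [53.9  1.2 -0. ] F [-0.6  0.5 -0.3] w 0.08543127382484582
```

Emit:
step_arm(
  increments=[
    {"offset":[13,0,0],"delta_rot":[0,0,0],"jaw":1},
    {"offset":[20,1,0],"delta_rot":[0,0,0],"jaw":1},
    {"offset":[15,1,5],"delta_rot":[0,0,0],"jaw":1},
    {"offset":[5.5,0,5],"delta_rot":[0,0,0],"jaw":1},
    {"offset":[0,0,14],"delta_rot":[0,0,0],"jaw":1},
    {"offset":[0,0,14],"delta_rot":[0,0,0],"jaw":1},
    {"offset":[0,0,14],"delta_rot":[0,0,0],"jaw":1},
    {"offset":[0,0,12],"delta_rot":[0,0,0],"jaw":1},
    {"offset":[0,0,10],"delta_rot":[0,0,0],"jaw":1},
    {"offset":[0,0,8],"delta_rot":[0,0,0],"jaw":1},
    {"offset":[0,0,2],"delta_rot":[0,0,0],"jaw":1},
    {"offset":[0,0,0],"delta_rot":[0,0,0],"jaw":1},
  ],
)

```text
time_s: 3.78
eef_pos: [0.5046, -0.1863, 0.1859]
tcp_rot: [[0.282, 0.959, -0.001], [0.959, -0.282, 0.0], [0.0, -0.001, -1.0]]
force: [0.2, 1.2, -0.8]
width: 0.0852
grip_force: 0.0
```

Run:
```python
from m import *
grab('wrist','w3');rem((.504,-.187))
```

```text
t 3.8333 p [ 0.5049 -0.1863  0.1865] j [ 0.72  0.23 -0.51  1.75  0.12  1.19 -0.11] yang -16.4 zax [ 0. -0. -1.] rem [-0.9 -0.7 -0. ] F [ 0.3 -0.  -0.1] w 0.08509626427275581
```

View pics/w3.png

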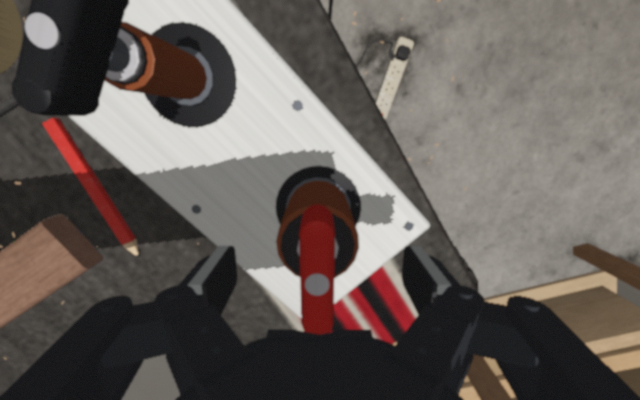

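The bar sits centred between the fingers at column 317, with the stud at (317,285). Now I'll close.

Emit:
step_arm(
  increments=[
    {"offset":[0,0,0],"delta_rot":[0,0,0],"jaw":-1},
    {"offset":[0,0,0],"delta_rot":[0,0,0],"jaw":-1},
    {"offset":[0,0,0],"delta_rot":[0,0,0],"jaw":-1},
    {"offset":[0,0,0],"delta_rot":[0,0,0],"jaw":-1},
    {"offset":[0,0,0],"delta_rot":[0,0,0],"jaw":-1},
    {"offset":[0,0,0],"delta_rot":[0,0,0],"jaw":-1},
    {"offset":[0,0,0],"delta_rot":[0,0,0],"jaw":-1},
    {"offset":[0,0,0],"delta_rot":[0,0,0],"jaw":-1},
    {"offset":[0,0,0],"delta_rot":[0,0,0],"jaw":-1},
    {"offset":[0,0,0],"delta_rot":[0,0,0],"jaw":-1},
  ],
)

```text
time_s: 4.67
eef_pos: [0.504, -0.186, 0.1866]
tcp_rot: [[0.282, 0.959, -0.002], [0.959, -0.282, 0.0], [-0.0, -0.002, -1.0]]
force: [-6.9, 1.8, 6.9]
width: 0.015
grip_force: 58.6
```

Emit:
step_arm(
  increments=[
    {"offset":[0,0,0],"delta_rot":[0,0,2],"jaw":-1},
    {"offset":[0,0,0],"delta_rot":[0,0,3],"jaw":-1},
    {"offset":[0,0,0],"delta_rot":[0,0,3],"jaw":-1},
    {"offset":[0,0,0],"delta_rot":[0,0,3],"jaw":-1},
    {"offset":[0,0,0],"delta_rot":[0,0,3],"jaw":-1},
    {"offset":[0,0,0],"delta_rot":[0,0,3],"jaw":-1},
    {"offset":[0,0,0],"delta_rot":[0,0,3],"jaw":-1},
    {"offset":[0,0,0],"delta_rot":[0,0,2],"jaw":-1},
    {"offset":[0,0,0],"delta_rot":[0,0,0],"jaw":-1},
  ],
)

```text
time_s: 5.42
eef_pos: [0.5043, -0.1863, 0.1868]
tcp_rot: [[0.623, 0.782, -0.001], [0.782, -0.623, -0.0], [-0.001, -0.0, -1.0]]
force: [-5.8, 1.4, 6.3]
width: 0.0151
grip_force: 58.7
```

Run:
```python
from m import *
rem((.504,-.187));print(env.get_state()['ft_torque'])
```

```text
t 5.4167 p [ 0.5043 -0.1863  0.1868] j [ 0.68  0.22 -0.47  1.76  0.11  1.19 -0.49] yang -38.5 zax [-0.001 -0.    -1.   ] rem [-0.7  0.2  0. ] F [-5.8  1.4  6.3] w 0.015058203591353585
[ 0.14927974  1.00115355 -0.13380509]
```

Emit:
step_arm(
  increments=[
    {"offset":[0,0,0],"delta_rot":[0,0,2],"jaw":-1},
    {"offset":[0,0,0],"delta_rot":[0,0,4],"jaw":-1},
    {"offset":[0,0,-0.1],"delta_rot":[0,0,4],"jaw":-1},
    {"offset":[0,0,-0.1],"delta_rot":[0,0,4],"jaw":-1},
    {"offset":[0,0,-0.1],"delta_rot":[0,0,4],"jaw":-1},
    {"offset":[0,0,-0.1],"delta_rot":[0,0,4],"jaw":-1},
    {"offset":[0,0,-0.1],"delta_rot":[0,0,4],"jaw":-1},
    {"offset":[0,0,-0.1],"delta_rot":[0,0,3],"jaw":-1},
    {"offset":[0,0,0],"delta_rot":[0,0,2],"jaw":-1},
    {"offset":[0,0,0],"delta_rot":[0,0,0],"jaw":-1},
  ],
)

```text
time_s: 6.25
eef_pos: [0.5046, -0.1869, 0.1873]
tcp_rot: [[0.937, 0.35, -0.0], [0.35, -0.937, -0.001], [-0.0, 0.001, -1.0]]
force: [-1.9, -2.4, 3.0]
width: 0.0155
grip_force: 58.5
```

Emit:
step_arm(
  increments=[
    {"offset":[0,0,0],"delta_rot":[0,0,2],"jaw":-1},
    {"offset":[0,0,0],"delta_rot":[0,0,4],"jaw":-1},
    {"offset":[0,0,-0.1],"delta_rot":[0,0,4],"jaw":-1},
    {"offset":[0,0,-0.1],"delta_rot":[0,0,4],"jaw":-1},
    {"offset":[0,0,-0.1],"delta_rot":[0,0,4],"jaw":-1},
    {"offset":[0,0,-0.1],"delta_rot":[0,0,4],"jaw":-1},
    {"offset":[0,0,-0.1],"delta_rot":[0,0,4],"jaw":-1},
    {"offset":[0,0,-0.1],"delta_rot":[0,0,3],"jaw":-1},
    {"offset":[0,0,0],"delta_rot":[0,0,2],"jaw":-1},
    {"offset":[0,0,0],"delta_rot":[0,0,0],"jaw":-1},
    {"offset":[0,0,0],"delta_rot":[0,0,0],"jaw":-1},
  ],
)

```text
time_s: 7.17
eef_pos: [0.5045, -0.1875, 0.1877]
tcp_rot: [[0.984, -0.179, -0.0], [-0.179, -0.984, -0.002], [0.0, 0.002, -1.0]]
force: [-0.4, -5.0, 1.8]
width: 0.0153
grip_force: 58.4
```

Run:
```python
from m import *
rem((.504,-.187));print(env.get_state()['ft_torque'])
```

```text
t 7.1667 p [ 0.5045 -0.1875  0.1877] j [ 0.59  0.21 -0.35  1.76  0.08  1.19 -1.54] yang -100.3 zax [-0.    -0.002 -1.   ] rem [-0.6 -0.4 -0. ] F [-0.4 -5.   1.8] w 0.01527535041614662
[-1.26598934  0.43413859 -0.08132563]
```

The nut has turned 84°. I'll open, then rise straight up.

Emit:
step_arm(
  increments=[
    {"offset":[0,0,0],"delta_rot":[0,0,0],"jaw":1},
    {"offset":[0,0,0],"delta_rot":[0,0,0],"jaw":1},
    {"offset":[0,0,0],"delta_rot":[0,0,0],"jaw":1},
    {"offset":[0,0,0],"delta_rot":[0,0,0],"jaw":1},
    {"offset":[0,0,0],"delta_rot":[0,0,0],"jaw":1},
    {"offset":[0,0,0],"delta_rot":[0,0,0],"jaw":1},
    {"offset":[0,0,0],"delta_rot":[0,0,0],"jaw":1},
    {"offset":[0,0,0],"delta_rot":[0,0,0],"jaw":1},
  ],
)

```text
time_s: 7.83
eef_pos: [0.5048, -0.1862, 0.1875]
tcp_rot: [[0.984, -0.18, 0.0], [-0.18, -0.984, -0.0], [0.0, 0.0, -1.0]]
force: [0.1, -0.4, -0.2]
width: 0.0853
grip_force: 0.0
```

Emit:
step_arm(
  increments=[
    {"offset":[0,0,-5],"delta_rot":[0,0,0],"jaw":1},
    {"offset":[0,0,-12],"delta_rot":[0,0,0],"jaw":1},
    {"offset":[0,0,-20],"delta_rot":[0,0,0],"jaw":1},
    {"offset":[0,0,-25],"delta_rot":[0,0,0],"jaw":1},
    {"offset":[0,0,-25],"delta_rot":[0,0,0],"jaw":1},
    {"offset":[-15,0,-20],"delta_rot":[0,0,0],"jaw":1},
    {"offset":[-25,0,-10],"delta_rot":[0,0,0],"jaw":1},
    {"offset":[-25,0,0],"delta_rot":[0,0,0],"jaw":1},
    {"offset":[-10,0,0],"delta_rot":[0,0,0],"jaw":1},
    {"offset":[0,0,0],"delta_rot":[0,0,0],"jaw":1},
    {"offset":[0,0,0],"delta_rot":[0,0,0],"jaw":1},
    {"offset":[0,0,0],"delta_rot":[0,0,0],"jaw":1},
  ],
)

```text
time_s: 8.83
eef_pos: [0.4317, -0.1728, 0.3047]
tcp_rot: [[0.984, -0.18, 0.0], [-0.18, -0.984, -0.0], [0.001, -0.0, -1.0]]
force: [0.7, 0.3, 0.0]
width: 0.0857
grip_force: 0.0
```

Run:
```python
from m import *
grab('wrist','w4');rem((.504,-.187))
```

```text
t 8.8833 p [ 0.4318 -0.1727  0.3045] j [ 0.63 -0.03 -0.34  1.76 -0.01  1.41 -1.46] yang -100.3 zax [ 0.  0. -1.] rem [73.6  1.1  0. ] F [-0.7 -0.2  0.2] w 0.08518943381764067
```

View pics/w4.png

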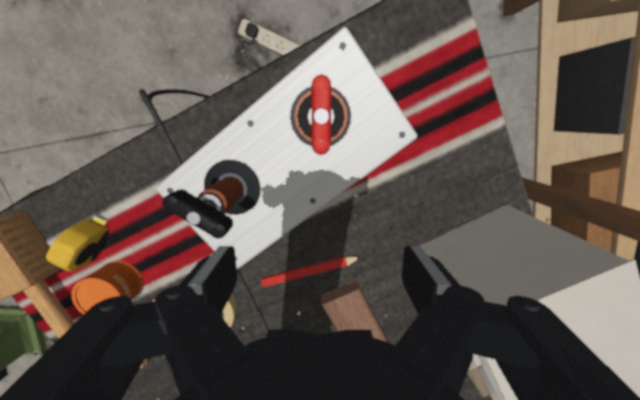

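The red bar now lies along tool x, spanning (321,75) to (321,152). It has turned 84° clockwise, and the gripper is clear of both nuts.

```bash
python3 -c "
from bench import job
print(job.finish_job())"
```

```text
the job is handed in; nothing more can be done
None
```

I turned the red nut about 84° clockwise (1.47 rad, the loosening way), released it and moved the gripper clear without going near the black nut. The job was handed in at about 9 s, and the hand-in call returned no verdict.

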